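Hang a film core on the slanted keyed spindle

ROBOT

A 6-joint arm with a two-finger parallel gripper is mounted at the origin on the work surface. World frame = base frame: x ahead of the robot, y to its left, z up, the work surface at z = 0. Lengths are in m, angles in degrees, forces in N, time in s.
With the tool pointing down it reaches from about 0.375 to 0.9 m from the base axis. Payload 3.1 kg.
Tool frame: the origin (TCP) lies midway between the tips of the shut fingers; the grasp point (between the pads) lies 19 mm behind it (r.hold_point_z is the distance from the TCP to the grasp point, in m); z points along the fingers, y is the line along which they close (so a half turn about z gives the same grasp; the last joint's range is limited). The gripper opens to 87 mm and grips with 3 to 60 N. Pads are 19 mm wide; open, the fingers measure 117 mm over their backs; the gripper's body (75 mm by 190 mm) begins 51 mm behind the grasp point.
Start: joints at [-78.81, 30.224, 82.088, -0, 67.689, -10.227], TCP at [0.228, -0.582, 0.223] pointing down, gripper open.
Joint ranges: [-176.69, 176.69], [-43.24, 126.21], [12.49, 139.97], [-82, 262], [0, 151.66], [-163.58, 163.58]. Speed limits (degrees/s): [159.86, 159.86, 180, 180, 180, 180].

INTERFACE

Orientations are given as a 3x3 rotation matrix whose columns are the frame's x, y, z axes.
In Python, from station import r gives the robot as it stands.
- The arm moves only by the tool move_arm, never from a script. Its argument "moves" is a list of rows, each an object of numbers: "x", "y", "z": the shift along the tool's x, y, z in mm; "ax", "ay", "az": the turn, a rotation vector about the tool's x, y, z in rad. A call has 1 to 10 rows; each row is the pose to reach, as a shift and turn from the pose commanded when the call began, along the tool's axes at that moment; what a row does not reach only later rows make up. A row lasts 1/12 s, in which the tool goes at most 41.7 mm and 7.16 degrees, less where a joint would pass 70% of its speed; a pose out of reach is approached as far as the arm can. A call with a gripper value outside its range is refused whole. "hand" is the opening, from 0 (shut) to 1 (fully open), set as the call begins (left out, the last holds). The fingers move at their own pace and stop on an object; "newtons" is the grip in N (left out, the last holds). Time passes only in rows, so rows that repeat a pose let the fingers close. It gives the time, the measured TCP pose, the force, the opening and the grip force at its end, in the units of the state.
- r.observe(): the state, without advancing time (a new reading comes with each control period).
- r.get_image(name): name is "scene" or "top" or "wrist"; returns (picture, depth): 420x560x3 uint8, blue, green, red; 420x560 float32, m along the optical axis (not along the pixel's ray), 0 where there is no reading.
- r.calibration(name): a dict with "mtx" (3x3 intrinsics, pixels), "R" (3x3) and "t" (3): a world point X has camera coordinates R X + t. Camera axes: x right, y down, z forward; pixel columns grow to the right and rows downward; lengths in m; the calibration is good to about 2 mm. A picture is of the moment at which its call begins: read the wrist's pose just before it. calibration takes no time and is no camera call; for the wrist camera it gives the pose at the moment of the call.
- r.job_done(): hands the job in; it is judged then, once.
Trained networks look in the newest picture that a camera, given by its name, has taken for a name from the list of things; names that differ only in an ending like _2 or _b are one class to them, and where a whole thing is asked for, a point or a joint stands for the part that bears it (a point fixed in the world has none). Each returns a list of dicts, best first, with "score" (0 to 1); they miss things now and then, are a little off and sometimes report something else, mostly with a low value. They report only what shows in the picture. A call takes as long as a camera call. They do not tell look-alikes from the thing itself.
- r.find_in(camera, target): "point" ([x, y, z] in m, in world coordinates, good to about 4 mm: the middle of the surface that is visible of it).
The state is a dict: "clock": time; "qpos": joint angles; "joint_vel": joint speeds; "joint_efforts": joint torques, N m; "tool_pos": TCP position; "eef_rot": TCP orientation; "ft_force": force on the tool from outside, world axes, zero at the start; "wrist_torque": the same for the moment, N m; "finger_gap": finger opening in m; "grip_force": force on a finger pad.
Only numpy, scipy, OpenCV 4.12 (cv2) and the standard library are available. Lean on these libraries where they do the work, as an engineer would, in place of code of your own. Each camera call takes 0.05 s, during which the arm holds its last target. There are 200 camera calls.

TASK

Take the tall, narrow film core from the blotter and hang it on the slanted spindle of the stand: slide it on along the spindle's axis, turn it with light pressure until its keyway finds the spindle's key, slide it fully home against the flange and let go. Be gentle, never press it hard on the key or spindle, and leave the other things on the table where they are.

Things in the scene. Friction and masses are not known exactly. Their poses are not given: they have to be found in the camera images.
- core: the loose film core to hang: a stiff grey plastic tube standing on end on the blotter, 50 mm outside diameter, 35 mm tall, about 90 g. Along its axis it has a 27 mm through bore, widened on one side by a keyway. The flat core and the wide core near it have no keyway and are not wanted. Origin: centre of its underside; z: its axis, up; +x: from the axis towards the keyway.
- core_keyway (a point): upper edge of the core's keyway, 21 mm from the core's axis and 35 mm above its underside. The keyway is a slot 8 mm wide that widens the bore out to 21 mm from the axis, over the core's whole height.
- spindle: the slanted spindle on the fixed stand: a smooth steel rod, 24 mm diameter, leaning 35 degrees from vertical, roughly towards the robot, out of a flange (disc 44 mm diameter, 5 mm thick, on a 32 mm stem). Origin: centre of the flange's upper face, where the core's underside must finally lie. z: along the rod to its free end. +x: square to the rod, its uppermost side.
- spindle_tip (a point): the rounded free end of the spindle, on its axis, 50 mm from the flange's face. The rod is plain from here down to the upper end of the key.
- key_stop (a point): point on the spindle's axis level with the key's square upper end, 22 mm from the flange. The fixed key, 5 mm wide, sticks out to 18 mm from the axis from here down to the flange. Its angle about the spindle's z differs each time and is not measured: -0.75 to 0.75 rad from the spindle's +x, positive towards +y. Find it by feel.
- flat_core: a flat grey core, 50 mm diameter, 16 mm tall, no keyway; leave it alone. Origin: centre of its underside
- wide_core: a wide grey core, 76 mm diameter, 35 mm tall, no keyway; leave it alone. Origin: centre of its underside
- weight: a brass weight, 48 mm diameter, 58 mm tall; leave it alone. Origin: centre of its underside
- paste_jar: a jar, 60 mm diameter, 60 mm tall; leave it alone. Origin: centre of its underside
- brush: a brush lying on the table; leave it alone. Handle towards its -x
- pencil: a black pencil, 190 mm long, 8 mm thick, lying along its x; leave it alone
- scalpel: a steel scalpel, 150 mm long, 5 mm thick, lying along its x; leave it alone
- stand: the steel stand that carries the spindle, fixed to the table, base plate 150 x 110 x 12 mm. Origin: centre of its underside; z up. The flange's centre is 105 mm straight above it. The core rests on the key's end (underside 22 mm above the flange) unless its keyway is within about 0.08 rad of the key; then it slides freely home. Over 30 N between core and stand is too hard; 4 N is enough to feel the key.
Mind the look-alikes: they are no part of the job. What is shaped like the core but purple is not meant.

How it is judged (in metres and radians):
On the way, in this order (a step that is already met when the one before it is completed fails the run):
1. the core is threaded on the spindle, in line with it, and not yet home (x of core in the frame of spindle between -0.004 and 0.004 m and y of core in the frame of spindle between -0.004 and 0.004 m and angle between the z axis of core and the z axis of spindle, either way round below 0.12 rad and z of core in the frame of spindle between 0.005 and 0.038 m), for 0.1 s.
2. the core is home against the flange (x of core in the frame of spindle between -0.004 and 0.004 m and y of core in the frame of spindle between -0.004 and 0.004 m and angle between the z axis of core and the z axis of spindle, either way round below 0.12 rad and z of core in the frame of spindle between -0.003 and 0.003 m), for 0.2 s.
At the end, for the whole second after the job is handed in: The core is on the spindle with its underside within 3 mm of the flange's face, within 4 mm of the spindle's axis and within 0.12 rad of its direction, at rest and released (all of step 2 and linear speed of core below 0.02 m/s and contact force between core and the fingers below 0.1 N); the robot touches nothing.
It fails at once if the core is pressed on the key, spindle or stand with more than 30 N (contact force between core and stand above 30 N).
It fails at once if one of the other loose things is moved by more than 30 mm (distance of any of flat_core, wide_core, weight, paste_jar, brush, pencil, scalpel from where it was at the start of the episode above 0.03 m).
It also fails if it takes over 61 s, if anything falls off the work surface, if the arm or the gripper's body presses on something with over 40 N, if the wrist force passes 120 N, or if a joint passes its speed limit or range.

## Working session

There is one attempt and no reset: what is moved stays moved. The work goes in short steps, Python scripts to look and compute and a tool call to move; the robot and the scene stay as the last step left them, time stands still between calls to the robot, and variables do not carry over. Pictures are saved under pics/ and viewed, at most 10 in all, crops included, and the job is handed in when it is done.

Besides the shell and the picture viewer there is one more tool, called as a command line: name --argument value ..., lists and objects as JSON in quotes. move_arm: Moves the arm, as the interface text tells. Its arguments: {"type":"object","properties":{"moves":{"type":"array","items":{"type":"object","properties":{"x":{"type":"number"},"y":{"type":"number"},"z":{"type":"number"},"ax":{"type":"number"},"ay":{"type":"number"},"az":{"type":"number"}}}},"hand":{"type":"number"},"newtons":{"type":"number"}},"required":["moves"]}

```bash
mkdir -p pics; ls; python3 - <<'E'
from station import r
import cv2,numpy as np
ims=[]
for c in("scene","top"):
    im,d=r.get_image(c); ims.append(im); cv2.imwrite(f"pics/{c}0.png",im)
    for n in("core","core_keyway","spindle","spindle_tip","key_stop","flat_core","wide_core","stand"):
        print(c,n,[(np.round(q["point"],4).tolist(),round(q["score"],2)) for q in r.find_in(c,n)][:3])
o=r.observe();print({k:np.round(v,3).tolist() for k,v in o.items()}, r.hold_point_z)
E
```

```text
pics
scene core [([0.5958, -0.2906, 0.0287], 0.91), ([0.4303, -0.3521, 0.0321], 0.91), ([0.4998, -0.2958, 0.0263], 0.67)]
scene core_keyway [([0.5002, -0.2978, 0.0276], 0.84), ([0.5941, -0.2884, 0.0309], 0.79), ([0.4293, -0.3497, 0.0264], 0.72)]
scene spindle [([0.7862, -0.1559, 0.0469], 0.68), ([0.5799, 0.1994, 0.1108], 0.53)]
scene spindle_tip [([0.5822, 0.2016, 0.1123], 0.75)]
scene key_stop [([0.5806, 0.1961, 0.1086], 0.67)]
scene flat_core [([0.6505, -0.1911, 0.011], 0.75), ([0.5802, 0.2044, 0.111], 0.29), ([0.5965, 0.2009, 0.0154], 0.26)]
scene wide_core [([0.4756, -0.1269, 0.0339], 0.83)]
scene stand [([0.5943, 0.2009, 0.0155], 0.95)]
top core [([0.5914, -0.2819, 0.0305], 0.73), ([0.4226, -0.3416, 0.0375], 0.72)]
top core_keyway [([0.4197, -0.3423, 0.0332], 0.63), ([0.4948, -0.2909, 0.0352], 0.62), ([0.5942, -0.2812, 0.0388], 0.53)]
top spindle [([0.5816, 0.2039, 0.114], 0.72), ([0.4911, -0.2888, 0.0357], 0.49)]
top spindle_tip [([0.5809, 0.2032, 0.1164], 0.71), ([0.7752, -0.1313, 0.0568], 0.43)]
top key_stop [([0.5776, 0.2069, 0.1154], 0.58)]
top flat_core [([0.6534, -0.182, 0.0168], 0.5), ([0.579, 0.201, 0.1149], 0.36)]
top wide_core [([0.574, 0.2058, 0.0118], 0.3)]
top stand [([0.492, -0.2892, 0.0372], 0.57), ([0.5764, 0.2067, 0.0116], 0.56)]
{'clock': 0.9, 'qpos': [-78.81, 30.22, 82.088, 0.001, 67.689, -10.227], 'joint_vel': [-0.062, -0.005, 0.069, 0.091, -0.031, 0.101], 'joint_efforts': [-0.0, -44.0, -17.699, 0.063, 0.05, -0.0], 'tool_pos': [0.228, -0.582, 0.223], 'eef_rot': [[0.931, 0.365, 0.0], [0.365, -0.931, -0.0], [0.0, 0.0, -1.0]], 'ft_force': [0.052, -0.525, 0.032], 'wrist_torque': [-0.032, -0.016, 0.015], 'grip_force': 0.0, 'finger_gap': 0.087} 0.0187
```

View pics/scene0.png

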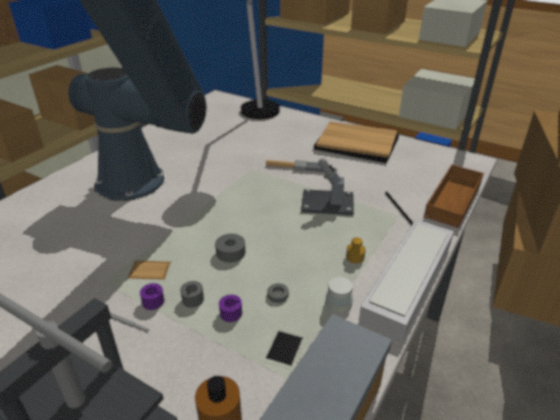

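View pics/top0.png

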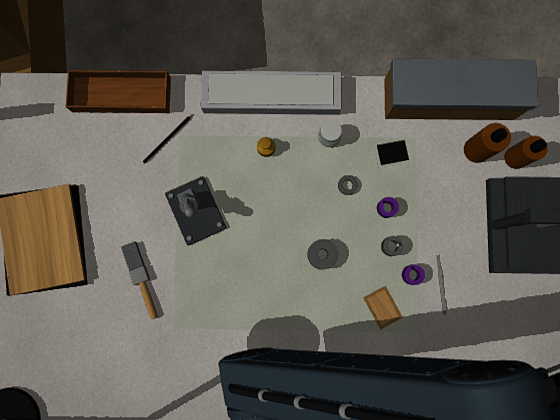

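Scene: candidates are the purple cores (152,296) and (230,307), the grey tall one (192,293), the flat grey one (278,292) and the wide grey one (230,246). The spindle stand is at (325,190). In the top view the grey tall core with a notch is at (392,245), with purple ones at (388,207) and (413,274), flat at (349,185) and wide at (323,254). I choose the grey one at about (0.497,-0.292) and check it close up.

```bash
python3 - <<'E'
from station import r
import cv2,numpy as np
def crop(im,u,v,h):return cv2.resize(im[v-h:v+h,u-h:u+h],(390,390),interpolation=cv2.INTER_CUBIC)
t,dt=r.get_image("top"); s,ds=r.get_image("scene")
cv2.imwrite("pics/c1.png",np.hstack([crop(t,392,245,18),crop(t,196,208,36)]))
def cloud(c,d):
    k=r.calibration(c);v,u=np.nonzero(d>0);z=d[v,u]
    p=np.linalg.inv(k["mtx"])@np.array([u*z,v*z,z]);return (k["R"].T@(p-k["t"][:,None] if np.ndim(k["t"])==1 else p-k["t"])).T
for c,d in(("top",dt),("scene",ds)):
    P=cloud(c,d); np.save(c,P)
    q=P[(np.hypot(P[:,0]-.497,P[:,1]+.292)<.035)&(P[:,2]>.025)]
    print(c,"core",len(q),q.mean(0).round(4),cv2.minEnclosingCircle(q[:,:2].astype(np.float32)))
    q=P[(np.hypot(P[:,0]-.58,P[:,1]-.2)<.07)&(P[:,2]>.08)]
    q=q[q[:,2].argsort()];print(len(q));print(q[::max(1,len(q)//25)].round(4).tolist())
k=r.calibration("wrist");print(k["mtx"],k["R"],k["t"])
o=r.observe();R=o["eef_rot"];print("cam in tool",R.T@(-k["R"].T@k["t"]-o["tool_pos"]),(k["R"]@R).round(3))
E
```

```text
top core 238 [ 0.4938 -0.2925  0.0352] ((0.4946298897266388, -0.29346078634262085), 0.025721276178956032)
387
[[0.6209, 0.2136, 0.0803], [0.6181, 0.2231, 0.0816], [0.6179, 0.2279, 0.0822], [0.6229, 0.2156, 0.0831], [0.6076, 0.2345, 0.0841], [0.6028, 0.2022, 0.0859], [0.6095, 0.2116, 0.0896], [0.6063, 0.2105, 0.0949], [0.603, 0.2192, 0.0999], [0.5709, 0.2247, 0.1033], [0.5878, 0.1934, 0.1065], [0.5848, 0.2219, 0.1082], [0.5869, 0.2216, 0.1101], [0.5965, 0.2024, 0.1121], [0.5791, 0.2278, 0.114], [0.596, 0.2114, 0.1152], [0.5981, 0.2136, 0.1168], [0.5857, 0.203, 0.1204], [0.5869, 0.2087, 0.1285], [0.5723, 0.1934, 0.1324], [0.5506, 0.1943, 0.137], [0.557, 0.2102, 0.1407], [0.5522, 0.2003, 0.143], [0.5707, 0.2006, 0.1447], [0.5565, 0.1952, 0.1465], [0.5608, 0.2042, 0.1486]]
scene core 301 [ 0.4973 -0.2944  0.0329] ((0.49576616287231445, -0.29154694080352783), 0.029101409018039703)
346
[[0.5988, 0.197, 0.0801], [0.6188, 0.213, 0.0814], [0.5835, 0.2024, 0.0821], [0.6152, 0.2202, 0.083], [0.6136, 0.204, 0.0845], [0.6087, 0.2138, 0.0875], [0.5943, 0.2048, 0.0909], [0.5983, 0.2026, 0.0934], [0
[... 228 characters left out ...]
 [0.5984, 0.2176, 0.118], [0.563, 0.1952, 0.1216], [0.5741, 0.1915, 0.1236], [0.5718, 0.1894, 0.1271], [0.5738, 0.1911, 0.1301], [0.5688, 0.1945, 0.1332], [0.5593, 0.1887, 0.1364], [0.5622, 0.1887, 0.1404], [0.5688, 0.2054, 0.1437], [0.5591, 0.1941, 0.1462]]
[[341.03421114   0.         282.87628568]
 [  0.         341.03421114 206.78284669]
 [  0.           0.           1.        ]] [[ 3.65841719e-01 -9.30677084e-01  4.32651481e-05]
 [-8.95517624e-01 -3.52008158e-01  2.72283754e-01]
 [-2.53393021e-01 -9.96515012e-02 -9.62217000e-01]] [-0.62431903 -0.03340084  0.39018788]
cam in tool [ 0.07452365 -0.0007314  -0.16199591] [[ 0.001  1.    -0.   ]
 [-0.962  0.001 -0.272]
 [-0.272  0.     0.962]]
```

View pics/c1.png

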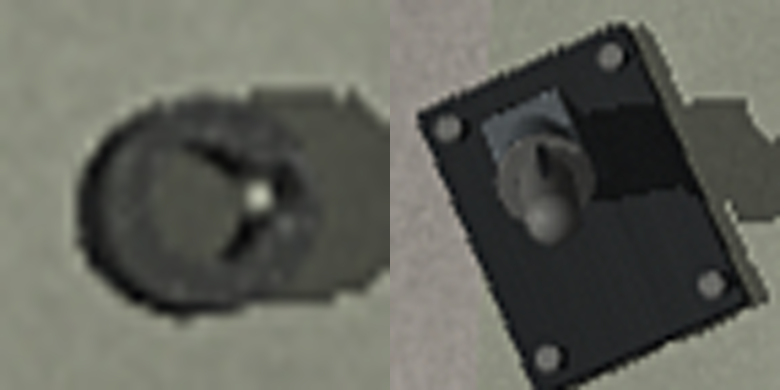

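The crop shows a notched grey core with its keyway pointing right (world -y, about (258,197)). The spindle leans down in the image (-x). Next I move over the core for a wrist view.

move_arm --moves '[{"x": 354,"y": -172,"z": 98,"az": 0.374},{"x": 354,"y": -172,"z": 98,"az": 0.374},{"x": 354,"y": -172,"z": 98,"az": 0.374},{"x": 354,"y": -172,"z": 98,"az": 0.374},{"x": 354,"y": -172,"z": 98,"az": 0.374},{"x": 354,"y": -172,"z": 98,"az": 0.374},{"x": 354,"y": -172,"z": 98,"az": 0.374},{"x": 354,"y": -172,"z": 98,"az": 0.374},{"x": 354,"y": -172,"z": 98,"az": 0.374},{"x": 354,"y": -172,"z": 98,"az": 0.374}]' --hand 1

```text
$.moves[0]: bad value
```

move_arm --moves '[{"x": 0},{"x": 0},{"x": 0}]'

```text
$.moves[0]: bad value
```

```bash
cat > h.py <<'E'
from station import r
import cv2,numpy as np
def view(c="wrist"):
    k=r.calibration(c);im,d=r.get_image(c)
    v,u=np.nonzero(d>0);z=d[v,u]
    P=(k["R"].T@(np.linalg.inv(k["mtx"])@np.array([u*z,v*z,z])-np.array(k["t"]).reshape(3,1))).T
    return im,d,P,np.c_[u,v],k
def px(k,X):
    p=k["mtx"]@(k["R"]@np.array(X)+k["t"]);return p[:2]/p[2]
E
python3 - <<'E'
from h import *
o=r.observe();print(o["clock"],o["tool_pos"],o["eef_rot"].round(3).tolist() if hasattr(o["eef_rot"],"round") else o["eef_rot"],o["qpos"])
im,d,P,uv,k=view()
print([(np.round(q["point"],4).tolist(),q["score"]) for q in r.find_in("wrist","core_keyway")])
q=P[(np.hypot(P[:,0]-.495,P[:,1]+.293)<.032)&(P[:,2]>.03)]
print(len(q),q.mean(0),cv2.minEnclosingCircle(q[:,:2].astype(np.float32)))
c=cv2.minEnclosingCircle(q[:,:2].astype(np.float32))[0]
# angular profile of inner radius
a=np.degrees(np.arctan2(q[:,1]-c[1],q[:,0]-c[0]));rr=np.hypot(q[:,1]-c[1],q[:,0]-c[0])
for b in range(-180,180,15):
    m=(a>=b)&(a<b+15)
    if m.any():print(b,np.percentile(rr[m],[1,99]).round(4),m.sum())
cv2.imwrite("pics/w1.png",im)
E
```

```text
1.0 [ 0.22825606 -0.581814    0.22257011] [[0.931, 0.365, 0.0], [0.365, -0.931, -0.0], [0.0, 0.0, -1.0]] [-7.88098080e+01  3.02217928e+01  8.20871013e+01  1.21218823e-03
  6.76889704e+01 -1.02283316e+01]
[]
0 [nan nan nan] ((0.0, 0.0), 0.0)<stdin>:6: RuntimeWarning: Mean of empty slice.
  ret = um.true_divide(
```

View pics/w1.png

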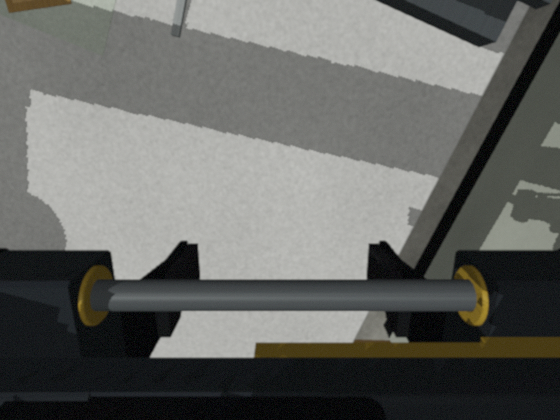

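The moves were refused, so this picture is only of the start pose: gripper rail at v≈295, fingers at u≈190 and 370. I retry with all keys filled in.

move_arm --moves '[{"x": 354,"y": -172,"z": 98,"ax": 0,"ay": 0,"az": 0.374},{"x": 354,"y": -172,"z": 98,"ax": 0,"ay": 0,"az": 0.374},{"x": 354,"y": -172,"z": 98,"ax": 0,"ay": 0,"az": 0.374},{"x": 354,"y": -172,"z": 98,"ax": 0,"ay": 0,"az": 0.374},{"x": 354,"y": -172,"z": 98,"ax": 0,"ay": 0,"az": 0.374},{"x": 354,"y": -172,"z": 98,"ax": 0,"ay": 0,"az": 0.374},{"x": 354,"y": -172,"z": 98,"ax": 0,"ay": 0,"az": 0.374},{"x": 354,"y": -172,"z": 98,"ax": 0,"ay": 0,"az": 0.374},{"x": 354,"y": -172,"z": 98,"ax": 0,"ay": 0,"az": 0.374},{"x": 354,"y": -172,"z": 98,"ax": 0,"ay": 0,"az": 0.374}]' --hand 1

```text
clock: 1.93
tool_pos: [0.4965, -0.2897, 0.1239]
eef_rot: [[1.0, 0.001, -0.0], [0.001, -1.0, 0.001], [-0.0, -0.001, -1.0]]
ft_force: [-0.4, -0.3, 0.8]
finger_gap: 0.0873
grip_force: 0.0
```

```bash
python3 - <<'E'
from h import *
o=r.observe();print(o["clock"],o["tool_pos"],o["joint_vel"].round(1),o["qpos"].round(1))
im,d,P,uv,k=view()
print([(np.round(q["point"],4).tolist(),q["score"]) for q in r.find_in("wrist","core_keyway")])
q=P[(np.hypot(P[:,0]-.495,P[:,1]+.293)<.032)&(P[:,2]>.03)&(P[:,2]<.04)]
print(len(q),q.mean(0),cv2.minEnclosingCircle(q[:,:2].astype(np.float32)))
c=cv2.minEnclosingCircle(q[:,:2].astype(np.float32))[0]
a=np.degrees(np.arctan2(q[:,1]-c[1],q[:,0]-c[0]));rr=np.hypot(q[:,1]-c[1],q[:,0]-c[0])
for b in range(-180,180,10):
    m=(a>=b)&(a<b+10)
    if m.any():print(b,np.percentile(rr[m],[2,99]).round(4),m.sum())
cv2.imwrite("pics/w2.png",im)
E
```

```text
1.9333 [ 0.49654587 -0.28966733  0.1238965 ] [35.9 11.9 -6.9 -1.1 -5.5 35.6] [-41.4  33.9  94.5   0.   51.6  48.5]
[([0.4418, -0.3388, 0.0322], 0.81), ([0.5934, -0.282, 0.0361], 0.74), ([0.4923, -0.2974, 0.0378], 0.67)]
2290 [ 0.49465183 -0.29035952  0.03456201] ((0.4940229058265686, -0.2910802364349365), 0.025370782241225243)
-180 [0.0135 0.0253] 64
-170 [0.0136 0.0249] 66
-160 [0.0137 0.0247] 63
-150 [0.0136 0.0248] 64
-140 [0.0133 0.0246] 63
-130 [0.0135 0.0249] 64
-120 [0.0136 0.0248] 64
-110 [0.0136 0.0247] 62
-100 [0.0138 0.0246] 62
-90 [0.0167 0.025 ] 49
-80 [0.021  0.0248] 26
-70 [0.0172 0.0252] 34
-60 [0.0147 0.0248] 65
-50 [0.0141 0.0249] 66
-40 [0.0138 0.025 ] 71
-30 [0.0137 0.0251] 73
-20 [0.0139 0.0251] 68
-10 [0.0143 0.0251] 75
0 [0.0143 0.0251] 69
10 [0.014  0.0252] 72
20 [0.014  0.0251] 73
30 [0.0141 0.0252] 71
40 [0.0143 0.0251] 72
50 [0.014  0.0251] 64
60 [0.0142 0.0251] 65
70 [0.0142 0.025 ] 63
80 [0.0139 0.0251] 65
90 [0.0138 0.0249] 64
100 [0.014  0.0252] 63
110 [0.0138 0.0249] 65
120 [0.0137 0.0248] 61
130 [0.0137 0.0248] 65
140 [0.0136 0.0253] 66
150 [0.0133 0.0251] 65
160 [0.0136 0.0248] 64
170 [0.0138 0.0249] 64
```

View pics/w2.png

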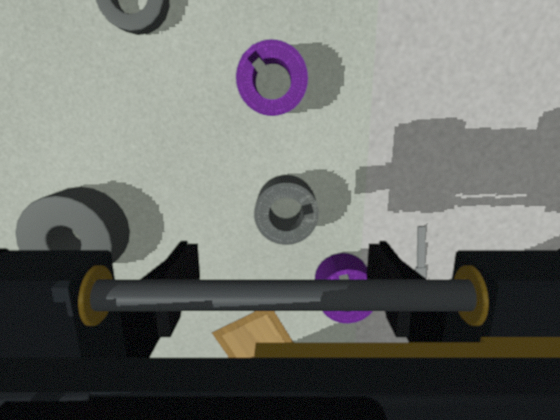

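Wrist view: grey core at (287,210) with its keyway to the right at (307,209), world angle about -75°. Purple cores are at (272,77) and (345,288). Measured core centre is (0.494,-0.291). I go down and grip.

move_arm --moves '[{"x": -1,"y": -1.5,"z": 30,"ax": 0,"ay": 0,"az": 0},{"x": -1,"y": -1.5,"z": 60,"ax": 0,"ay": 0,"az": 0},{"x": -1,"y": -1.5,"z": 90,"ax": 0,"ay": 0,"az": 0},{"x": -1,"y": -1.5,"z": 110,"ax": 0,"ay": 0,"az": 0},{"x": -1,"y": -1.5,"z": 118,"ax": 0,"ay": 0,"az": 0},{"x": -1,"y": -1.5,"z": 118,"ax": 0,"ay": 0,"az": 0},{"x": -1,"y": -1.5,"z": 118,"ax": 0,"ay": 0,"az": 0}]'

```text
clock: 2.62
tool_pos: [0.4941, -0.2918, 0.0069]
eef_rot: [[1.0, -0.001, 0.0], [-0.001, -1.0, -0.0], [0.0, 0.0, -1.0]]
ft_force: [-0.2, -0.7, -0.6]
finger_gap: 0.087
grip_force: 0.0
```

move_arm --moves '[{"x": 0,"y": 0,"z": 0,"ax": 0,"ay": 0,"az": 0},{"x": 0,"y": 0,"z": 0,"ax": 0,"ay": 0,"az": 0},{"x": 0,"y": 0,"z": 0,"ax": 0,"ay": 0,"az": 0},{"x": 0,"y": 0,"z": 0,"ax": 0,"ay": 0,"az": 0},{"x": 0,"y": 0,"z": 0,"ax": 0,"ay": 0,"az": 0},{"x": 0,"y": 0,"z": 0,"ax": 0,"ay": 0,"az": 0},{"x": 0,"y": 0,"z": 0,"ax": 0,"ay": 0,"az": 0},{"x": 0,"y": 0,"z": 0,"ax": 0,"ay": 0,"az": 0}]' --hand 0.4 --newtons 20

```text
clock: 3.28
tool_pos: [0.4941, -0.291, 0.0068]
eef_rot: [[1.0, -0.0, 0.0], [-0.0, -1.0, -0.0], [0.0, 0.0, -1.0]]
ft_force: [-0.4, 0.2, 2.6]
finger_gap: 0.0496
grip_force: 20.0
```

```bash
cat > fit.py <<'E'
import numpy as np
from scipy.optimize import least_squares
def Z(psi):  # rod leans by 35deg, horizontally towards direction psi+pi
    s,c=np.sin(np.radians(35)),np.cos(np.radians(35));return np.array([-s*np.cos(psi),-s*np.sin(psi),c])
def sdf(p,P):  # p: flange centre x,y,z, psi ; signed distances: rod cyl/tip plane, flange plate
    z=Z(p[3]);q=P-p[:3];h=q@z;rad=np.linalg.norm(q-np.outer(h,z),axis=1)
    def cyl(R,a,b):
        d=np.c_[rad-R,np.abs(h-(a+b)/2)-(b-a)/2];return np.minimum(d.max(1),0)+np.linalg.norm(np.maximum(d,0),axis=1)
    def rod():  # rounded end edge ~4 mm
        d=np.c_[rad-8,np.abs(h-21)-25];return np.minimum(d.max(1),0)+np.linalg.norm(np.maximum(d,0),axis=1)-4
    return np.minimum(rod(),cyl(22,-5,0)),h,rad
def fit(P,p0):
    P=P*1000;p=np.array(p0,float)
    for i in range(4):
        d,h,rad=sdf(p,P);m=(np.abs(d)<(8,5,3,2.5)[i])&(h>-6)&~((h<23)&(h>1)&(rad>13.5)&(rad<20))
        p=least_squares(lambda q:sdf(q,P[m])[0],p,loss="soft_l1",f_scale=.5).x
    d=sdf(p,P[m])[0];return p,m.sum(),d.std(),m
E
python3 - <<'E'
import numpy as np
from fit import *
A=[np.load(c+".npy") for c in("top","scene")]
for P in A+[np.vstack(A)]:
    q=P[(np.hypot(P[:,0]-.58,P[:,1]-.2)<.07)&(P[:,2]>.075)]
    p,n,s,_=fit(q,(585,205,105,.05));print(p.round(3),n,s)
    print("tip",p[:3]+50*Z(p[3]))
E
```

```text
[5.81279e+02 2.09692e+02 1.04534e+02 4.13000e-01] 206 1.1234531007357054
tip [555.01618018 198.16961136 145.49185615]
[5.81562e+02 2.10104e+02 1.04784e+02 4.56000e-01] 168 1.2066879619817015
tip [555.81023336 197.48169451 145.74189042]
[5.81517e+02 2.09888e+02 1.04421e+02 4.23000e-01] 369 1.1724424846561499
tip [555.36465215 198.11675905 145.37824939]
```

move_arm --moves '[{"x": 0,"y": 0,"z": -30,"ax": 0,"ay": 0,"az": 0},{"x": 0,"y": 0,"z": -70,"ax": 0,"ay": 0,"az": 0},{"x": 0,"y": 0,"z": -110,"ax": 0,"ay": 0,"az": 0},{"x": 0,"y": 0,"z": -150,"ax": 0,"ay": 0,"az": 0},{"x": 0,"y": 0,"z": -190,"ax": 0,"ay": 0,"az": 0},{"x": 0,"y": 0,"z": -200,"ax": 0,"ay": 0,"az": 0}]'

```text
clock: 3.78
tool_pos: [0.4968, -0.2931, 0.2131]
eef_rot: [[1.0, 0.0, 0.009], [0.0, -1.0, -0.008], [0.009, 0.008, -1.0]]
ft_force: [0.6, -1.0, -0.4]
finger_gap: 0.05
grip_force: 20.0
```

```bash
cat >> h.py <<'E'
from scipy.spatial.transform import Rotation as Ro
from fit import Z
KA=np.radians(75)   # keyway angle in tool
def spin(psi):
    z=Z(psi);c,s=np.cos(np.radians(35)),np.sin(np.radians(35))
    x=np.array([c*np.cos(psi),c*np.sin(psi),s]);return np.c_[x,np.cross(z,x),z]
def toolpose(p,hgt,key=0.,lat=0.,off=(0,0),bot=6.8):
    """p: flange x,y,z mm, psi. core underside hgt mm up the rod, keyway at angle key, lateral shift along tool x; off: core axis in tool x,y"""
    S=spin(p[3]);C=S@Ro.from_rotvec([0,0,key]).as_matrix();a=KA
    xt=np.cos(a)*C[:,0]+np.sin(a)*C[:,1];zt=-S[:,2];R=np.c_[xt,np.cross(zt,xt),zt]
    return np.array(p[:3])+hgt*S[:,2]-R@np.array([off[0]-lat,off[1],bot]),R
def rel(pos,R):
    o=r.observe();Rc=np.array(o["eef_rot"]);Rc=Ro.from_matrix(Rc).as_matrix()
    print("t",round(float(o["clock"]),2),"shift",(Rc.T@(pos-1000*np.array(o["tool_pos"]))).round(1),"rot",Ro.from_matrix(Rc.T@R).as_rotvec().round(4),"vel",np.abs(o["joint_vel"]).max().round(1))
E
python3 - <<'E'
from h import *
p=(581.5,210,104.6,.425)
pos,R=toolpose(p,95,0,-70);print(pos,R.round(3));rel(pos,R);print(r.observe()["qpos"].round(1))
E
```

```text
[542.66277518 118.20565612 177.59800272] [[-0.205  0.828  0.523]
 [ 0.967  0.09   0.236]
 [ 0.148  0.554 -0.819]]
t 3.78 shift [  45.6 -411.6   32.6] rot [-0.2828  0.6254 -1.6714] vel 11.1
[-41.6  26.9  90.3   0.   62.2  48.4]
```

move_arm --moves '[{"x": 46,"y": -412,"z": 33,"ax": -0.283,"ay": 0.625,"az": -1.671},{"x": 46,"y": -412,"z": 33,"ax": -0.283,"ay": 0.625,"az": -1.671},{"x": 46,"y": -412,"z": 33,"ax": -0.283,"ay": 0.625,"az": -1.671},{"x": 46,"y": -412,"z": 33,"ax": -0.283,"ay": 0.625,"az": -1.671},{"x": 46,"y": -412,"z": 33,"ax": -0.283,"ay": 0.625,"az": -1.671},{"x": 46,"y": -412,"z": 33,"ax": -0.283,"ay": 0.625,"az": -1.671},{"x": 46,"y": -412,"z": 33,"ax": -0.283,"ay": 0.625,"az": -1.671},{"x": 46,"y": -412,"z": 33,"ax": -0.283,"ay": 0.625,"az": -1.671},{"x": 46,"y": -412,"z": 33,"ax": -0.283,"ay": 0.625,"az": -1.671},{"x": 46,"y": -412,"z": 33,"ax": -0.283,"ay": 0.625,"az": -1.671}]'

```text
clock: 4.62
tool_pos: [0.5389, 0.1232, 0.1728]
eef_rot: [[0.327, 0.843, 0.427], [0.917, -0.392, 0.072], [0.228, 0.369, -0.901]]
ft_force: [0.3, 0.4, -0.8]
finger_gap: 0.05
grip_force: 20.0
```

```bash
python3 - <<'E'
from h import *
pos,R=toolpose((581.5,210,104.6,.425),95,0,-70);rel(pos,R);print(r.observe()["qpos"].round(1))
E
```

```text
t 4.62 shift [-2.3  6.9 -3. ] rot [-0.0974  0.1858 -0.5148] vel 65.3
[ -1.4  22.9 115.2  16.   17.3   6.6]
```

move_arm --moves '[{"x": 0,"y": 1,"z": 0,"ax": -0.097,"ay": 0.186,"az": -0.515},{"x": 0,"y": 1,"z": 0,"ax": -0.097,"ay": 0.186,"az": -0.515},{"x": 0,"y": 1,"z": 0,"ax": -0.097,"ay": 0.186,"az": -0.515},{"x": 0,"y": 1,"z": 0,"ax": -0.097,"ay": 0.186,"az": -0.515},{"x": 0,"y": 1,"z": 0,"ax": -0.097,"ay": 0.186,"az": -0.515},{"x": 0,"y": 1,"z": 0,"ax": -0.097,"ay": 0.186,"az": -0.515},{"x": 0,"y": 1,"z": 0,"ax": -0.097,"ay": 0.186,"az": -0.515},{"x": 0,"y": 1,"z": 0,"ax": -0.097,"ay": 0.186,"az": -0.515},{"x": 0,"y": 1,"z": 0,"ax": -0.097,"ay": 0.186,"az": -0.515},{"x": 0,"y": 1,"z": 0,"ax": -0.097,"ay": 0.186,"az": -0.515}]'

```text
clock: 5.45
tool_pos: [0.54, 0.1201, 0.1728]
eef_rot: [[-0.2, 0.829, 0.522], [0.968, 0.086, 0.234], [0.149, 0.552, -0.82]]
ft_force: [-0.3, -0.3, -0.8]
finger_gap: 0.0499
grip_force: 20.0
```

```bash
python3 - <<'E'
from h import *
from fit import *
p=(581.5,210,104.6,.425)
pos,R=toolpose(p,95,0,-70);rel(pos,R);o=r.observe();print(o["qpos"].round(1),o["tool_pos"])
im,d,P,uv,k=view();np.savez("w3",im=im,P=P,uv=uv)
cv2.imwrite("pics/w3.png",im)
m0=(np.linalg.norm(P-np.array([.57,.205,.125]),axis=1)<.06)&(P[:,2]>.075)
for Q in (P[m0],):
    pp,n,s,m=fit(Q,p);print(pp.round(3),n,s,"tip",pp[:3]+50*Z(pp[3]))
    S=spin(pp[3]);q=(Q*1000-pp[:3])@S;h=q[:,2];rad=np.hypot(q[:,0],q[:,1])
    kk=(h>2)&(h<23)&(rad>14)&(rad<19.5);print("key pts",kk.sum(),np.median(np.arctan2(q[kk,1],q[kk,0])),np.percentile(np.arctan2(q[kk,1],q[kk,0]),[10,90]))
# core in tool frame
T=(P-o["tool_pos"])@np.array(o["eef_rot"])*1000
c=(np.hypot(T[:,0],T[:,1])<32)&(T[:,2]>-32)&(T[:,2]<10)
print("core",c.sum(),np.c_[np.percentile(T[c],[1,50,99],axis=0)])
E
```

```text
t 5.45 shift [-1.7  4.6 -3. ] rot [-0.0012  0.0022 -0.0044] vel 17.3
[ -9.5  24.1 121.5  77.4  19.  -90.3] [0.54003559 0.1201055  0.17284599]
[5.80879e+02 2.11548e+02 1.04757e+02 4.77000e-01] 2218 0.9539348834029826 tip [555.40255838 198.378965   145.71433959]
key pts 54 -0.3164254074173847 [-2.43014262  0.0189157 ]
core 8056 [[-22.73112764 -29.02137764 -29.69615024]
 [ 12.5154312   -0.26010598 -27.61165345]
 [ 25.84416199  29.02085128   5.91935235]]
```

View pics/w3.png

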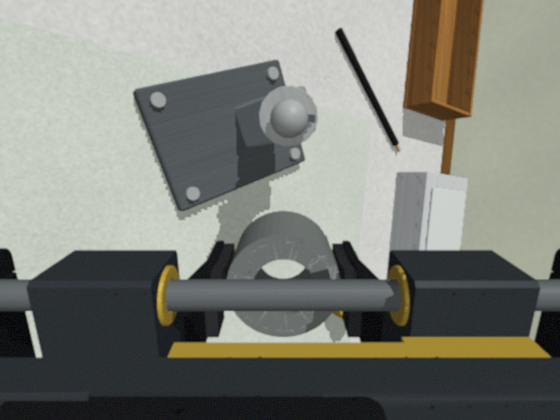

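Wrist view: rod tip at (290,118), flange around it, the key showing as a dark step at its right (311,118), and the held core at (283,275). I refine the key angle and the core's offset in the tool from the same cloud.

```bash
python3 - <<'E'
from h import *
from fit import *
from scipy.optimize import least_squares
D=np.load("w3.npz");P=D["P"];o=r.observe()
Rt=np.array(o["eef_rot"]);tp=np.array([.54003559,.1201055,.17284599])
T=(P-tp)@Rt*1000
c=(np.abs(T[:,2]+28.2)<1.2)&(np.hypot(T[:,0],T[:,1])<29)&(np.abs(T[:,1])<24)
print("ring",c.sum(),T[c].mean(0),T[c].min(0),T[c].max(0),np.linalg.lstsq(np.c_[T[c][:,:2],np.ones(c.sum())],T[c][:,2],rcond=None)[0])
# outer surface of the tube, side facing camera (+x) below the top rim
s=(T[:,2]>-26)&(T[:,2]<5)&(T[:,0]>5)&(np.abs(T[:,1])<22)&(np.hypot(T[:,0],T[:,1])>20)&(np.hypot(T[:,0],T[:,1])<30)
f=least_squares(lambda q:np.hypot(T[s][:,0]-q[0]-q[2]*(T[s][:,2]+10),T[s][:,1]-q[1]-q[3]*(T[s][:,2]+10))-25,[0,0,0,0],loss="soft_l1",f_scale=.5);print("axis x,y,slopes",f.x.round(3),s.sum())
p0=(581.5,210,104.6,.44)
Q=P[(np.linalg.norm(P-np.array([.57,.205,.125]),axis=1)<.06)&(P[:,2]>.075)]
S=spin(p0[3]);q=(Q*1000-p0[:3])@S
for lo,hi,rr in((2,20,13.5),(20,26,13)):
  kk=(q[:,2]>lo)&(q[:,2]<hi)&(np.hypot(q[:,0],q[:,1])>rr)&(np.hypot(q[:,0],q[:,1])<20)
  print(np.c_[q[kk],np.arctan2(q[kk,1],q[kk,0])].round(2).tolist()[:40])
# rod-only fit
m=(q[:,2]>24)&(q[:,2]<46);print("rod pts",m.sum(),q[m].mean(0))
tip=q[:,2]>46;print("tip pts",tip.sum(),q[tip].mean(0),q[tip].max(0))
fl=np.abs(q[:,2])<2.5;print("flange",fl.sum(),q[fl].mean(0),cv2.minEnclosingCircle(q[fl][:,:2].astype(np.float32)))
im=D["im"][80:155,245:340];
E
```

```text
ring 4558 [  3.64475974  -0.91519732 -28.1426763 ] [-24.73531905 -23.99833482 -29.38714834] [ 26.17084982  23.92910206 -27.00096184] [-8.69996532e-04  2.41991326e-04 -2.81392839e+01]
axis x,y,slopes [ 0.782 -0.46   0.002 -0.002] 1737
[[9.53, 16.13, 2.37, 1.04], [7.78, 15.2, 2.23, 1.1], [-10.53, 16.84, 2.67, 2.13], [-10.92, 15.51, 2.68, 2.18], [13.48, 8.56, 2.16, 0.57], [13.64, 6.34, 2.18, 0.43], [15.91, 3.51, 2.21, 0.22], [-15.84, 11.84, 2.14, 2.5], [15.0, 3.05, 2.61, 0.2], [13.95, 1.88, 2.42, 0.13], [14.12, 0.65, 15.48, 0.05], [14.81, 0.45, 15.24, 0.03], [15.51, 0.24, 14.72, 0.02], [16.42, -0.09, 11.61, -0.01], [17.17, -0.32, 10.63, -0.02], [13.57, -5.39, 2.3, -0.38], [-14.26, 1.8, 2.13, 3.02], [12.66, -5.86, 2.54, -0.43], [-17.62, -1.73, 2.19, -3.04], [-17.79, -2.39, 2.83, -3.01], [-15.9, -3.74, 2.04, -2.91], [-14.89, -5.54, 2.02, -2.79], [-19.36, -5.0, 2.35, -2.89], [7.75, -12.65, 3.42, -1.02], [-12.58, -8.35, 3.55, -2.56], [-13.25, -10.57, 2.09, -2.47], [-6.99, -13.13, 2.07, -2.06], [-5.55, -13.52, 2.22, -1.96], [-4.51, -15.36, 2.21, -1.86], [0.52, -16.74, 2.7, -1.54], [1.78, -17
[... 759 characters left out ...]
 [14.14, -2.61, 22.26, -0.18], [14.78, -2.79, 22.38, -0.19], [15.43, -2.96, 22.52, -0.19], [16.07, -3.15, 22.57, -0.19], [12.69, -2.89, 21.92, -0.22], [13.38, -3.11, 21.37, -0.23], [13.95, -3.22, 22.64, -0.23], [14.64, -3.44, 22.03, -0.23], [15.24, -3.58, 22.88, -0.23], [15.95, -3.81, 22.1, -0.23], [13.14, -3.68, 22.5, -0.27], [13.76, -3.84, 22.98, -0.27], [14.46, -4.07, 22.29, -0.27], [15.03, -4.18, 23.47, -0.27], [15.69, -4.37, 23.28, -0.27]]
rod pts 414 [-0.6936536   3.61634803 43.47001204]
tip pts 755 [-0.51086778  2.99127294 48.60839053] [ 9.1404036  12.38926433 51.61559592]
flange 1566 [-1.21973289  4.77259799  0.57674293] ((-0.5492981672286987, 2.8768770694732666), 21.900794982910156)
```

```bash
python3 - <<'E'
from h import *
from scipy.optimize import least_squares
P=np.load("w3.npz")["P"]*1000
p0=np.array((581.5,210,104.6,.44))
Q=P[(np.linalg.norm(P-np.array([570,205,125]),axis=1)<60)&(P[:,2]>75)]
q=(Q-p0[:3])@spin(.44)
rad=np.hypot(q[:,0]+.5,q[:,1]-2.9)
for h in range(24,52,2):
    m=(np.abs(q[:,2]-h)<1)&(rad<16);print(h,m.sum(),q[m].mean(0).round(2) if m.any() else"",q[m].min(0).round(1)if m.any() else"",q[m].max(0).round(1)if m.any() else"")
def cyl(rad,h,R,a,b,e):
    d=np.c_[rad-R+e,np.abs(h-(a+b)/2)-(b-a)/2+e];return np.minimum(d.max(1),0)+np.linalg.norm(np.maximum(d,0),axis=1)-e
def res(v,Q):
    s=(Q-v[:3])@spin(v[3]);ra=np.hypot(s[:,0],s[:,1]);return np.minimum(cyl(ra,s[:,2],12,-4,50,v[4]),cyl(ra,s[:,2],22,-5,0,.3))
v=np.array([580,212.5,104.6,.44,7])
for t in(4,3,2,2):
    s=(Q-v[:3])@spin(v[3]);ra=np.hypot(s[:,0],s[:,1])
    m=(np.abs(res(v,Q))<t)&(s[:,2]>-3)&~((s[:,2]>1)&(s[:,2]<24)&(ra>13))
    v=least_squares(res,v,args=(Q[m],),loss="soft_l1",f_scale=.4,bounds=([-999]*4+[1],[999]*4+[12])).x;print(v.round(3),m.sum(),res(v,Q[m]).std())
S=spin(v[3]);s=(Q-v[:3])@S;ra=np.hypot(s[:,0],s[:,1]);print("tip",v[:3]+50*S[:,2])
k=(s[:,2]>20.5)&(s[:,2]<24.5)&(ra>12.7)&(ra<19);print("key",k.sum(),s[k].mean(0),np.arctan2(s[k,1].mean(),s[k,0].mean()),np.percentile(ra[k],[2,98]))
E
```

```text
24 7 [12.89 -1.34 23.36] [11.8 -3.3 23. ] [13.9  0.4 24.1]
26 0   
28 0   
30 0   
32 0   
34 0   
36 0   
38 11 [-0.37  3.83 38.46] [-12.4  -9.1  37.8] [10.3 13.6 39. ]
40 28 [-2.53  4.13 40.09] [-12.3  -9.   39. ] [11.3 14.7 41. ]
42 96 [-0.33  3.33 42.15] [-12.   -8.7  41. ] [11.  14.5 43. ]
44 173 [-1.11  4.29 44.03] [-11.6  -8.1  43. ] [10.3 13.9 45. ]
46 211 [-0.18  2.86 46.02] [-10.5  -7.4  45. ] [ 9.6 13.  47. ]
48 337 [-0.66  3.13 48.06] [-10.1  -5.9  47. ] [ 8.3 12.2 49. ]
50 287 [-0.49  2.86 49.82] [-7.  -4.2 49. ] [ 6.2  9.7 51. ]
[5.79701e+02 2.12259e+02 1.04661e+02 4.40000e-01 1.18060e+01] 2427 0.5047654797093687
[5.79664e+02 2.12229e+02 1.04715e+02 4.39000e-01 1.19380e+01] 2544 0.5256159564859618
[5.79650e+02 2.12235e+02 1.04729e+02 4.40000e-01 1.19700e+01] 2568 0.5280788050102017
[5.79647e+02 2.12237e+02 1.04731e+02 4.40000e-01 1.19760e+01] 2572 0.5291817352975074
tip [553.69487072 200.03206808 145.6890872 ]
key 49 [14.80748308 -4.83873377 22.13149876] -0.31583761527402576 [13.47675725 17.75452898]
```

The refined fit has 0.5 mm residual: flange (579.7,212.2,104.7), ψ=0.44, key at about -0.32 rad, core axis in tool (0.8,-0.5). I compute the pose over the rod.

```bash
cat >> h.py <<'E'
PF=(579.65,212.24,104.73,.440);OFF=(.78,-.46);KEY=-.316
def state():
    o=r.observe();S=spin(PF[3]);Rt=np.array(o["eef_rot"]);q=S.T@(1000*np.array(o["tool_pos"])+Rt@np.array([*OFF,6.8])-PF[:3])
    x=S.T@Rt;kd=x@np.array([np.cos(KA),np.sin(KA),0])
    print("t",round(float(o["clock"]),2),"core in spindle",q.round(2),"tilt",np.arccos(-x[2,2]).round(3),"key ang",np.arctan2(kd[1],kd[0]).round(3),"F spindle",(S.T@np.array(o["ft_force"])).round(1),"vel",np.abs(o["joint_vel"]).max().round(1),"q",o["qpos"].round(0))
E
python3 - <<'E'
from h import *
state();rel(*toolpose(PF,75,KEY,0,OFF))
E
```

```text
t 5.5 core in spindle [-22.67 -65.71  92.06] tilt 0.011 key ang -0.018 F spindle [-0.8 -0.  -0.9] vel 7.8 q [-10.  24. 121.  77.  19. -90.]
t 5.5 shift [69.4  3.4 16.3] rot [0.0025 0.0104 0.298 ] vel 7.8
```

move_arm --moves '[{"x": 30,"y": 3,"z": 0,"ax": 0.0,"ay": 0.005,"az": 0.1},{"x": 69,"y": 3,"z": 0,"ax": 0.002,"ay": 0.01,"az": 0.2},{"x": 69,"y": 3,"z": 16,"ax": 0.002,"ay": 0.01,"az": 0.298},{"x": 69,"y": 3,"z": 16,"ax": 0.002,"ay": 0.01,"az": 0.298},{"x": 69,"y": 3,"z": 16,"ax": 0.002,"ay": 0.01,"az": 0.298},{"x": 69,"y": 3,"z": 16,"ax": 0.002,"ay": 0.01,"az": 0.298},{"x": 69,"y": 3,"z": 16,"ax": 0.002,"ay": 0.01,"az": 0.298},{"x": 69,"y": 3,"z": 16,"ax": 0.002,"ay": 0.01,"az": 0.298}]'

```text
clock: 6.17
tool_pos: [0.5382, 0.1905, 0.1729]
eef_rot: [[0.048, 0.852, 0.521], [0.949, -0.202, 0.243], [0.313, 0.483, -0.818]]
ft_force: [-0.0, 1.0, -0.3]
finger_gap: 0.0498
grip_force: 20.0
```

```bash
python3 - <<'E'
from h import *
state();rel(*toolpose(PF,55,KEY,0,OFF))
im,d,P,uv,k=view();cv2.imwrite("pics/w4.png",im);state()
E
```

```text
t 6.17 core in spindle [ 0.81 -1.09 75.86] tilt 0.003 key ang -0.316 F spindle [ 0.2  0.9 -0.5] vel 0.2 q [  1.  25. 120.  79.  14. -66.]
t 6.17 shift [ 0.5 -1.3 20.9] rot [0.0027 0.0004 0.0001] vel 0.2
t 6.22 core in spindle [ 0.89 -1.04 75.87] tilt 0.003 key ang -0.316 F spindle [-0.3 -0.3 -0.8] vel 0.1 q [  1.  25. 120.  79.  14. -66.]
```

View pics/w4.png

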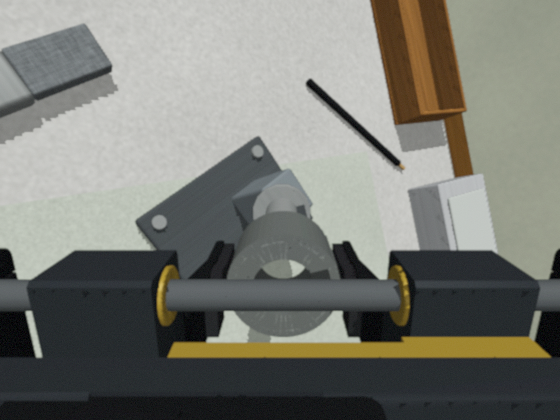

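The core hangs in line with the rod (rod base (283,205), core (282,270)). I slide on.

move_arm --moves '[{"x": 0.5,"y": -1.3,"z": 8,"ax": 0.003,"ay": 0,"az": 0},{"x": 0.5,"y": -1.3,"z": 16,"ax": 0.003,"ay": 0,"az": 0},{"x": 0.5,"y": -1.3,"z": 21,"ax": 0.003,"ay": 0,"az": 0},{"x": 0.5,"y": -1.3,"z": 24,"ax": 0.003,"ay": 0,"az": 0},{"x": 0.5,"y": -1.3,"z": 27,"ax": 0.003,"ay": 0,"az": 0},{"x": 0.5,"y": -1.3,"z": 30,"ax": 0.003,"ay": 0,"az": 0},{"x": 0.5,"y": -1.3,"z": 32,"ax": 0.003,"ay": 0,"az": 0},{"x": 0.5,"y": -1.3,"z": 32,"ax": 0.003,"ay": 0,"az": 0}]'

```text
clock: 6.88
tool_pos: [0.5537, 0.2, 0.146]
eef_rot: [[0.048, 0.854, 0.518], [0.948, -0.201, 0.245], [0.314, 0.48, -0.819]]
ft_force: [0.9, -0.2, -1.5]
finger_gap: 0.0496
grip_force: 20.0
```

```bash
python3 - <<'E'
from h import *
state();rel(*toolpose(PF,30,KEY,0,OFF))
E
```

```text
t 6.88 core in spindle [ 0.19  0.86 43.44] tilt 0.001 key ang -0.316 F spindle [-0.3 -0.5 -1.7] vel 1.1 q [  2.  29. 118.  91.  13. -78.]
t 6.88 shift [-0.8  0.3 13.4] rot [-0.0008 -0.0004  0.0002] vel 1.1
```

move_arm --moves '[{"x": -0.6,"y": 0.2,"z": 3,"ax": 0,"ay": 0,"az": 0},{"x": -0.8,"y": 0.3,"z": 6,"ax": 0,"ay": 0,"az": 0},{"x": -0.8,"y": 0.3,"z": 9,"ax": 0,"ay": 0,"az": 0},{"x": -0.8,"y": 0.3,"z": 12,"ax": 0,"ay": 0,"az": 0},{"x": -0.8,"y": 0.3,"z": 15,"ax": 0,"ay": 0,"az": 0},{"x": -0.8,"y": 0.3,"z": 17,"ax": 0,"ay": 0,"az": 0},{"x": -0.8,"y": 0.3,"z": 17,"ax": 0,"ay": 0,"az": 0}]'

```text
clock: 7.47
tool_pos: [0.5627, 0.2035, 0.1317]
eef_rot: [[0.048, 0.854, 0.518], [0.948, -0.201, 0.245], [0.314, 0.48, -0.82]]
ft_force: [0.3, 0.7, -1.7]
finger_gap: 0.0499
grip_force: 20.0
```

```bash
python3 - <<'E'
from h import *
state();rel(*toolpose(PF,15,KEY,0,OFF))
E
```

```text
t 7.47 core in spindle [-0.08  0.18 26.2 ] tilt 0.001 key ang -0.316 F spindle [-0.5  0.5 -1.7] vel 1.1 q [  2.  31. 118.  98.  13. -84.]
t 7.47 shift [-0.1  0.2 11.2] rot [-0.0012 -0.0005  0.0003] vel 1.1
```

move_arm --moves '[{"x": 0,"y": 0,"z": 1.5,"ax": 0,"ay": 0,"az": 0},{"x": 0,"y": 0,"z": 3,"ax": 0,"ay": 0,"az": 0},{"x": 0,"y": 0,"z": 4,"ax": 0,"ay": 0,"az": 0},{"x": 0,"y": 0,"z": 5,"ax": 0,"ay": 0,"az": 0},{"x": 0,"y": 0,"z": 5.5,"ax": 0,"ay": 0,"az": 0},{"x": 0,"y": 0,"z": 5.5,"ax": 0,"ay": 0,"az": 0}]'

```text
clock: 7.97
tool_pos: [0.5655, 0.2048, 0.1276]
eef_rot: [[0.047, 0.854, 0.518], [0.948, -0.201, 0.245], [0.314, 0.48, -0.819]]
ft_force: [-1.0, 0.0, -1.7]
finger_gap: 0.05
grip_force: 20.0
```

```bash
python3 - <<'E'
from h import *
state();rel(*toolpose(PF,15,KEY,0,OFF))
E
```

```text
t 7.97 core in spindle [ 0.05  0.17 21.07] tilt 0.001 key ang -0.316 F spindle [-1.7  0.5 -0.9] vel 0.4 q [  3.  32. 117. 100.  13. -86.]
t 7.97 shift [-0.2  0.   6.1] rot [-0.0008 -0.0006  0.0003] vel 0.4
```

No force at 21 mm. I go on in small steps.

move_arm --moves '[{"x": 0,"y": 0,"z": 0.7,"ax": 0,"ay": 0,"az": 0},{"x": 0,"y": 0,"z": 1.4,"ax": 0,"ay": 0,"az": 0},{"x": 0,"y": 0,"z": 2,"ax": 0,"ay": 0,"az": 0},{"x": 0,"y": 0,"z": 2.5,"ax": 0,"ay": 0,"az": 0},{"x": 0,"y": 0,"z": 2.5,"ax": 0,"ay": 0,"az": 0}]'

```text
clock: 8.38
tool_pos: [0.5668, 0.2054, 0.1255]
eef_rot: [[0.047, 0.854, 0.518], [0.948, -0.201, 0.245], [0.314, 0.48, -0.819]]
ft_force: [-0.4, -0.4, -0.9]
finger_gap: 0.0501
grip_force: 20.0
```

```bash
python3 - <<'E'
from h import *
state();rel(*toolpose(PF,0,KEY,0,OFF))
E
```

```text
t 8.38 core in spindle [ 0.03  0.15 18.55] tilt 0.001 key ang -0.316 F spindle [-0.9 -0.2 -0.4] vel 0.4 q [  3.  32. 117. 101.  13. -87.]
t 8.38 shift [-0.2  0.1 18.6] rot [-0.0008 -0.0006  0.0003] vel 0.4
```

move_arm --moves '[{"x": 0,"y": 0,"z": 1,"ax": 0,"ay": 0,"az": 0},{"x": 0,"y": 0,"z": 2,"ax": 0,"ay": 0,"az": 0},{"x": 0,"y": 0,"z": 3,"ax": 0,"ay": 0,"az": 0},{"x": 0,"y": 0,"z": 4,"ax": 0,"ay": 0,"az": 0},{"x": 0,"y": 0,"z": 4,"ax": 0,"ay": 0,"az": 0}]'

```text
clock: 8.8
tool_pos: [0.5689, 0.2063, 0.1221]
eef_rot: [[0.047, 0.854, 0.518], [0.948, -0.201, 0.245], [0.314, 0.48, -0.819]]
ft_force: [0.4, -0.0, -1.5]
finger_gap: 0.0495
grip_force: 20.0
```

```bash
python3 - <<'E'
from h import *
state()
E
```

```text
t 8.8 core in spindle [-0.    0.16 14.47] tilt 0.001 key ang -0.316 F spindle [-0.6 -0.2 -1.4] vel 0.5 q [  3.  33. 117. 102.  13. -88.]
```

The keyway is on the key. I slide down towards the flange.

move_arm --moves '[{"x": 0,"y": 0,"z": 1.5,"ax": 0,"ay": 0,"az": 0},{"x": 0,"y": 0,"z": 3,"ax": 0,"ay": 0,"az": 0},{"x": 0,"y": 0,"z": 4.5,"ax": 0,"ay": 0,"az": 0},{"x": 0,"y": 0,"z": 6,"ax": 0,"ay": 0,"az": 0},{"x": 0,"y": 0,"z": 7.5,"ax": 0,"ay": 0,"az": 0},{"x": 0,"y": 0,"z": 9,"ax": 0,"ay": 0,"az": 0},{"x": 0,"y": 0,"z": 10,"ax": 0,"ay": 0,"az": 0},{"x": 0,"y": 0,"z": 11,"ax": 0,"ay": 0,"az": 0},{"x": 0,"y": 0,"z": 11.5,"ax": 0,"ay": 0,"az": 0},{"x": 0,"y": 0,"z": 11.5,"ax": 0,"ay": 0,"az": 0}]'

```text
clock: 9.63
tool_pos: [0.5748, 0.2091, 0.1128]
eef_rot: [[0.047, 0.854, 0.518], [0.948, -0.201, 0.245], [0.314, 0.48, -0.819]]
ft_force: [0.3, 0.3, -0.5]
finger_gap: 0.0503
grip_force: 20.0
```

```bash
python3 - <<'E'
from h import *
state()
E
```

```text
t 9.63 core in spindle [-0.02  0.17  3.04] tilt 0.001 key ang -0.316 F spindle [ 0.1  0.2 -0.7] vel 0.3 q [  3.  34. 116. 106.  13. -91.]
```

move_arm --moves '[{"x": 0,"y": 0,"z": 0.6,"ax": 0,"ay": 0,"az": 0},{"x": 0,"y": 0,"z": 1.2,"ax": 0,"ay": 0,"az": 0},{"x": 0,"y": 0,"z": 1.8,"ax": 0,"ay": 0,"az": 0},{"x": 0,"y": 0,"z": 2.2,"ax": 0,"ay": 0,"az": 0},{"x": 0,"y": 0,"z": 2.2,"ax": 0,"ay": 0,"az": 0}]'

```text
clock: 10.05
tool_pos: [0.576, 0.2097, 0.111]
eef_rot: [[0.047, 0.854, 0.518], [0.948, -0.201, 0.245], [0.314, 0.48, -0.819]]
ft_force: [-0.3, -0.2, -0.8]
finger_gap: 0.0498
grip_force: 20.0
```

```bash
python3 - <<'E'
from h import *
state()
E
```

```text
t 10.05 core in spindle [0.04 0.16 0.89] tilt 0.001 key ang -0.316 F spindle [-0.7 -0.1 -0.5] vel 0.2 q [  3.  34. 116. 106.  13. -92.]
```

move_arm --moves '[{"x": 0,"y": 0,"z": 0.4,"ax": 0,"ay": 0,"az": 0},{"x": 0,"y": 0,"z": 0.8,"ax": 0,"ay": 0,"az": 0},{"x": 0,"y": 0,"z": 1.2,"ax": 0,"ay": 0,"az": 0},{"x": 0,"y": 0,"z": 1.2,"ax": 0,"ay": 0,"az": 0}]'

```text
clock: 10.38
tool_pos: [0.5763, 0.2099, 0.1104]
eef_rot: [[0.047, 0.854, 0.519], [0.948, -0.202, 0.245], [0.314, 0.48, -0.819]]
ft_force: [-3.1, -1.8, 2.7]
finger_gap: 0.0497
grip_force: 20.0
```

```bash
python3 - <<'E'
from h import *
state()
E
```

```text
t 10.38 core in spindle [0.02 0.21 0.16] tilt 0.001 key ang -0.316 F spindle [-1.4 -0.3  4.3] vel 0.1 q [  3.  35. 116. 107.  13. -92.]
```

Contact at +5 N and 0.16 mm, so it is home. I release and back off along the axis.

move_arm --moves '[{"x": 0,"y": 0,"z": 0,"ax": 0,"ay": 0,"az": 0},{"x": 0,"y": 0,"z": 0,"ax": 0,"ay": 0,"az": 0},{"x": 0,"y": 0,"z": 0,"ax": 0,"ay": 0,"az": 0},{"x": 0,"y": 0,"z": 0,"ax": 0,"ay": 0,"az": 0},{"x": 0,"y": 0,"z": 0,"ax": 0,"ay": 0,"az": 0},{"x": 0,"y": 0,"z": 0,"ax": 0,"ay": 0,"az": 0}]' --hand 0.85

```text
clock: 10.88
tool_pos: [0.5766, 0.21, 0.11]
eef_rot: [[0.047, 0.854, 0.518], [0.948, -0.201, 0.245], [0.314, 0.48, -0.819]]
ft_force: [0.0, -0.2, 0.5]
finger_gap: 0.0729
grip_force: 0.0
```

move_arm --moves '[{"x": 0,"y": 0,"z": -5,"ax": 0,"ay": 0,"az": 0},{"x": 0,"y": 0,"z": -15,"ax": 0,"ay": 0,"az": 0},{"x": 0,"y": 0,"z": -30,"ax": 0,"ay": 0,"az": 0},{"x": 0,"y": 0,"z": -50,"ax": 0,"ay": 0,"az": 0},{"x": 0,"y": 0,"z": -70,"ax": 0,"ay": 0,"az": 0},{"x": 0,"y": 0,"z": -90,"ax": 0,"ay": 0,"az": 0},{"x": 0,"y": 0,"z": -100,"ax": 0,"ay": 0,"az": 0},{"x": 0,"y": 0,"z": -100,"ax": 0,"ay": 0,"az": 0},{"x": 0,"y": 0,"z": -100,"ax": 0,"ay": 0,"az": 0}]'

```text
clock: 11.63
tool_pos: [0.525, 0.1855, 0.1926]
eef_rot: [[0.047, 0.853, 0.52], [0.948, -0.201, 0.245], [0.314, 0.481, -0.819]]
ft_force: [0.1, 0.3, 0.1]
finger_gap: 0.0743
grip_force: 0.0
```

```bash
python3 - <<'E'
from h import *
state();im,d,P,uv,k=view();cv2.imwrite("pics/w5.png",im)
q=(P*1000-PF[:3])@spin(PF[3]);ra=np.hypot(q[:,0],q[:,1])
m=(ra>13.5)&(ra<27)&(q[:,2]>25)&(q[:,2]<62);print(m.sum(),"top height",np.percentile(q[m,2],[10,50,90]),cv2.minEnclosingCircle(q[m][:,:2].astype(np.float32)))
E
```

```text
t 11.63 core in spindle [ 5.6000e-01 -4.0000e-02  1.0009e+02] tilt 0.001 key ang -0.315 F spindle [0.2 0.2 0. ] vel 1.8 q [ -0.  21. 121.  69.  15. -56.]
2654 top height [33.79528245 34.98046555 35.84989908] ((-0.2675228416919708, 0.10694616287946701), 25.4544677734375)
```

View pics/w5.png

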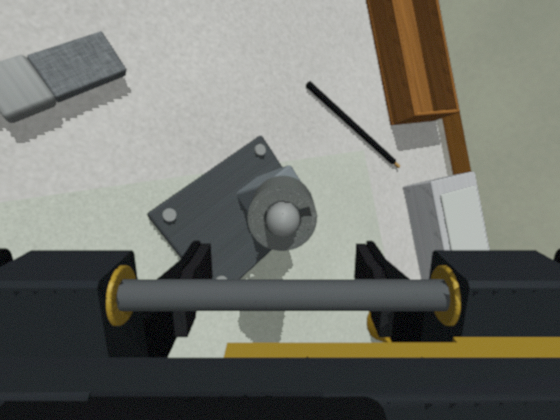

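The core sits on the spindle at (282,213), its top 35 mm above the flange and centred, with the keyway over the key at (303,212). The gripper is clear of it.

```bash
python3 -c "
from station import r;print(r.job_done())"
```

```text
the job is handed in; nothing more can be done
None
```

The film core is home on the spindle with its keyway over the key, released and clear of the gripper. I handed the job in at about 12 s; the hand-in returned no verdict. The key angle came from the camera (about -0.32 rad), so no turning by feel was needed; the highest stand contact I read was about 5 N.

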